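# Switch on the repair bench in order

## Robot

A 6-joint arm with a two-finger parallel gripper is mounted at the origin on the work surface. World frame = base frame: x ahead of the robot, y to its left, z up, the work surface at z = 0. Lengths are in m, angles in degrees, forces in N, time in s.
With the tool pointing down it reaches from about 0.35 to 0.875 m from the base axis. Payload 4.2 kg.
Tool frame: the origin (TCP) lies on the centre line of the jaws, within the pads' length; the fingertips stand 11 mm ahead of it and the grasp point (between the pads) lies 8 mm behind it; z points along the fingers, y is the line along which they close (so a half turn about z gives the same grasp; the last joint's range is limited). The gripper opens to 87 mm and grips with 3 to 60 N. Pads are 19 mm wide; open, the fingers measure 117 mm over their backs; the gripper's body (75 mm by 190 mm) begins 51 mm behind the grasp point.
Start: joints at [-53.537, 22.042, 0.453, 0, -68.411, -14.817], TCP at [0.231, -0.581, 0.234] pointing down, gripper open.
Joint ranges: [-179.83, 179.83], [-69.29, 118.12], [-61.27, 80.66], [-181.25, 117.63], [-171.15, -9.14], [-177.46, 177.46]. Speed limits (degrees/s): [159.86, 159.86, 180, 180, 180, 180].

## Interface

Orientations are given as a 3x3 rotation matrix whose columns are the frame's x, y, z axes.
In Python, from station import r gives the robot as it stands.
- The arm moves only by the tool servo_tool, never from a script. Its argument "commands" is a list that holds one entry, the list of rows, each a list of 7 numbers: the closure, from 0 (fully open) to 1 (shut), then the shift along the tool's x, y, z in mm, then the turn, a rotation vector about the tool's x, y, z in rad. In form: [[[claw, x, y, z, ax, ay, az], ...]]. A call has exactly 5 rows; each row is the pose to reach, as a shift and turn from the pose commanded when the call began, along the tool's axes at that moment; what a row does not reach only later rows make up. A row lasts 1/10 s, in which the tool goes at most 50 mm and 8.59 degrees, less where a joint would pass 70% of its speed; a pose out of reach is approached as far as the arm can. A call with a gripper value outside its range is refused whole. The fingers move at their own pace and stop on an object; the grip force is fixed at half the most. Time passes only in rows, so rows that repeat a pose let the fingers close, or fill a call up. It gives the time, the measured TCP pose, the force, the opening and the grip force at its end, in the units of the state.
- r.sense(): the state, without advancing time (a new reading comes with each control period).
- r.capture(name): name is "scene" or "top" or "wrist"; returns a dict with "pixels" (480x640x3 uint8, red, green, blue), "camera_matrix" (3x3 intrinsics, pixels), "R" (3x3) and "t" (3): a world point X has camera coordinates R X + t. Camera axes: x right, y down, z forward; pixel columns grow to the right and rows downward; lengths in m; the calibration is good to about 2 mm. A picture is of the moment at which its call begins. There is no depth.
- r.finish_job(): hands the job in; it is judged then, once.
The state is a dict: "time_s": time; "joints": joint angles; "joint_velocities": joint speeds; "effort": joint torques, N m; "tcp_pos": TCP position; "ee_rot": TCP orientation; "wrist_force": force on the tool from outside, world axes, zero at the start; "moment": the same for the moment, N m; "gripper_width": opening from 0.0 (shut) to 1.0 (fully open); "gripper_force": force on a finger pad.
Only numpy, scipy, OpenCV 4.12 (cv2) and the standard library are available. Lean on these libraries where they do the work, as an engineer would, in place of code of your own. Each camera call takes 0.05 s, during which the arm holds its last target. There are 200 camera calls.

## Task

Switch on the repair bench at the grey switch box, in the proper order, with the fingertips: gently press down the large round key, then the long bar key, then the square key, each all the way in so that it stays down. Leave the small round key (soldering iron) up. Do not push hard, do not lift or push the box about, and leave the things lying around it where they are.

Things in the scene. Friction and masses are not known exactly. Their poses are not given: they have to be found in the camera images.
- switch_box: Loose grey metal box standing on the bench at any yaw, 110 (its x) x 270 (its y) x 46 mm high, 1.4 kg; origin at the centre of its underside, z up. Four black keys stand in a row on its flat top, all at x = 0: square at y = -87 mm, small round at -29, large round at +29, long bar at +87. White collars under 1 mm thick surround them. Outlets on the +x side.
- main_key (a joint): Large round key (mains), 38 mm diameter. Its top is 64 mm above the bench when up, 56 mm (10 mm proud) when pressed in. Joint value: 0 up (off) to 0.008 m fully in (on), growing downwards. About 2.5 N moves it; it stays where it is left. Its rubber cap yields above 3 N, by 2.5 N/mm, at most 4 mm.
- main_key_top (a point): Centre of the top face of the large round key; moves with it.
- supply_key (a joint): Long bar key (bench supply), 50 mm long across the box (its x) and 16 mm wide. Its top is 64 mm above the bench when up, 56 mm (10 mm proud) when pressed in. Joint value: 0 up (off) to 0.008 m fully in (on), growing downwards. About 2.5 N moves it; it stays where it is left. Its rubber cap yields above 3 N, by 2.5 N/mm, at most 4 mm.
- supply_key_top (a point): Centre of the top face of the long bar key; moves with it.
- printer_key (a joint): Square key (printer outlet), 26 x 26 mm. Its top is 64 mm above the bench when up, 56 mm (10 mm proud) when pressed in. Joint value: 0 up (off) to 0.008 m fully in (on), growing downwards. About 2.5 N moves it; it stays where it is left. Its rubber cap yields above 3 N, by 2.5 N/mm, at most 4 mm.
- printer_key_top (a point): Centre of the top face of the square key; moves with it.
- iron_key (a joint): Small round key (soldering iron), 16 mm diameter, to be left up. Its top is 64 mm above the bench when up, 56 mm (10 mm proud) when pressed in. Joint value: 0 up (off) to 0.008 m fully in (on), growing downwards. About 2.5 N moves it; it stays where it is left. Its rubber cap yields above 3 N, by 2.5 N/mm, at most 4 mm.
- iron_key_top (a point): Centre of the top face of the small round key; moves with it.
- screwdriver: Screwdriver with black handle, about 160 mm long, lying on the bench beside the box; a bystander.
- tape_roll: Roll of clear tape lying flat, 64 mm outside diameter, 24 mm high, origin at the centre of its underside; a bystander.
- flux_jar: Small amber glass jar, 40 mm diameter, 45 mm high, origin at the centre of its underside; a bystander.
- shield_can: Small open aluminium tray (a shielding can turned up), 50 x 70 x 22 mm, origin at the centre of its underside; a bystander.

How it is judged:
By the outcome, as a careful person would: the job done as asked, in the order asked, and still so for the second after the job is handed in, with the robot touching nothing.
It also fails if it takes over 40 s, if anything falls off the work surface, if the arm or the gripper's body presses on something with over 40 N, if the wrist force passes 120 N, or if a joint passes its speed limit or range.

## Working session

There is one attempt and no reset: what is moved stays moved. The work goes in short steps, Python scripts to look and compute and a tool call to move; the robot and the scene stay as the last step left them, time stands still between calls to the robot, and variables do not carry over. Pictures are saved under pics/ and viewed, at most 10 in all, crops included, and the job is handed in when it is done.

Besides the shell and the picture viewer there is one more tool, called after "Call:" as name([rows], argument=value, ...), one row to a line, values as JSON. servo_tool: Moves the arm, as the interface text tells. Its arguments: {"type":"object","properties":{"commands":{"type":"array","items":{"type":"array","items":{"type":"array","items":{"type":"number"}}}}},"required":["commands"]}

```bash
mkdir -p pics; python3 - <<'E'
from station import r
import cv2,numpy as np,pickle
s=r.sense();print(s['time_s'],s['tcp_pos'],np.round(s['ee_rot'],4).tolist(),s['wrist_force'],s['gripper_width'])
for n in("top","scene"):
    c=r.capture(n);pickle.dump(c,open(n+'.pkl','wb'));cv2.imwrite(f'pics/{n}0.png',c['pixels'][:,:,::-1])
    print(n,c['camera_matrix'].tolist(),np.round(c['R'],4).tolist(),c['t'])
E
```

```text
0.0 [ 0.23034345 -0.580403    0.23248143] [[-0.9296, -0.3687, -0.0009], [-0.3687, 0.9295, 0.0019], [0.0001, 0.0021, -1.0]] [ 0.0106156  -0.19720438  0.18514071] 1.0002649882027457
top [[532.6578688801462, 0.0, 329.5207047545625], [0.0, 532.6578688801462, 236.69193399388777], [0.0, 0.0, 1.0]] [[-0.1549, -0.9879, -0.0058], [-0.9581, 0.1516, -0.2428], [0.2408, -0.0321, -0.9701]] [0.1321075  0.57646405 0.70432748]
scene [[559.4481874438494, 0.0, 317.0358794016129], [0.0, 559.4481874438494, 242.44546422762275], [0.0, 0.0, 1.0]] [[-0.6939, 0.72, 0.0105], [0.3703, 0.3693, -0.8524], [-0.6176, -0.5876, -0.5229]] [ 0.3657423  -0.17850529  1.20496739]
```

View pics/top0.png

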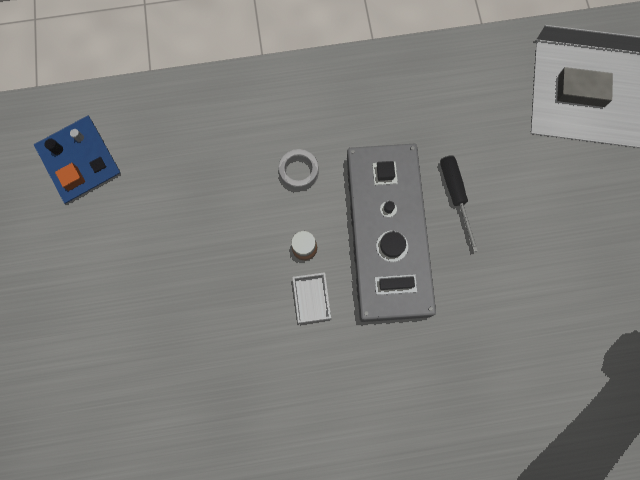

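View pics/scene0.png

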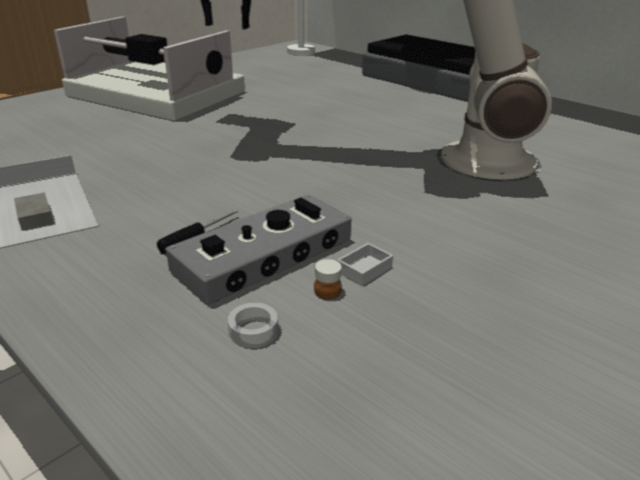

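The top view shows the keys at: square (386,171), small round (389,208), large round (392,245) and bar (396,284). The scene view agrees, with the outlets facing the jar, tape and tray side. I'll locate the collars and key tops next.

```bash
cat > h.py <<'E'
import cv2,numpy as np
from scipy.spatial.transform import Rotation as Ro
def ray(c,uv,z):
    K,R,t=c['camera_matrix'],np.array(c['R']),np.array(c['t']);C=-R.T@t
    d=R.T@np.linalg.solve(K,[uv[0],uv[1],1]);return C+d*(z-C[2])/d[2]
def collars(c,seeds,rad=28,thr=170):
    g=cv2.cvtColor(c['pixels'],cv2.COLOR_RGB2GRAY);out=[]
    for s in seeds:
        m=np.zeros_like(g);cv2.circle(m,s,rad,255,-1)
        p=cv2.findNonZero(((g>thr)&(m>0)).astype(np.uint8));h=cv2.convexHull(p);M=cv2.moments(h)
        out.append((M['m10']/M['m00'],M['m01']/M['m00']))
    return out
def fit(P):
    """P: Nx2 points of keys, order square, small, large, bar -> origin, yaw"""
    y=np.array([-87,-29,29,87])*1e-3;o=P.mean(0);v=(y[:,None]*(P-o)).sum(0)/(y**2).sum()
    yaw=np.arctan2(-v[0],v[1]);u=v/np.linalg.norm(v)
    return o,yaw,o+y[:,None]*u,np.linalg.norm(v)
E
python3 - <<'E'
import pickle;from h import *
from station import r
for n,sd,rad in(("top",[(386,172),(389,208),(392,245),(396,284)],21),("scene",[(212,248),(247,235),(278,222),(308,210)],19)):
    c=pickle.load(open(n+'.pkl','rb'));uv=collars(c,sd,rad);P=np.array([ray(c,p,.0465)[:2] for p in uv])
    o,yaw,Q,sc=fit(P);print(n,np.round(uv,1).tolist(),P.round(4).tolist(),'o',o.round(4),np.degrees(yaw),sc,'\n',Q.round(4).tolist())
s=r.sense();R=s['ee_rot'];print(np.degrees(np.arctan2(R[1,1],R[0,1])))
E
```

```text
top [[384.6, 172.7], [387.9, 209.1], [391.6, 246.3], [395.7, 284.0]] [[0.684, -0.0601], [0.6251, -0.0545], [0.567, -0.0495], [0.5101, -0.0451]] o [ 0.5965 -0.0523] 85.0616504360766 1.003264551278907 
 [[0.6832, -0.0598], [0.6254, -0.0548], [0.5676, -0.0498], [0.5098, -0.0448]]
scene [[212.6, 252.3], [250.6, 234.1], [280.0, 222.2], [307.6, 214.9]] [[0.6827, -0.0561], [0.612, -0.0566], [0.5564, -0.0522], [0.5094, -0.0385]] o [ 0.5901 -0.0509] 84.3259250553825 0.9973054016494578 
 [[0.6767, -0.0595], [0.619, -0.0537], [0.5613, -0.048], [0.5036, -0.0423]]
111.63837922860009
```

Call:
servo_tool([
  [[1, -30, 22, 0, 0, 0, 0], [1, -66, 48, 0, 0, 0, 0], [1, -102, 74, 0, 0, 0, 0], [1, -138, 100, 0, 0, 0, 0], [1, -174, 126, 0, 0, 0, 0]],
])

```text
time_s: 0.6
tcp_pos: [0.3462, -0.3979, 0.2331]
ee_rot: [[-0.93, -0.368, -0.001], [-0.368, 0.93, 0.001], [0.0, 0.001, -1.0]]
wrist_force: [0.9, -1.2, -0.0]
gripper_width: 0.63
gripper_force: 0.0
```

Call:
servo_tool([
  [[1, -36, 26, 0, 0, 0, 0], [1, -72, 52, 0, 0, 0, 0], [1, -108, 78, 0, 0, 0, 0], [1, -144, 104, 0, 0, 0, 0], [1, -180, 130, 0, 0, 0, 0]],
])

```text
time_s: 1.1
tcp_pos: [0.4656, -0.2106, 0.2334]
ee_rot: [[-0.929, -0.369, -0.0], [-0.369, 0.929, 0.0], [0.0, 0.0, -1.0]]
wrist_force: [0.5, -0.4, 0.1]
gripper_width: 0.173
gripper_force: 0.0
```

Call:
servo_tool([
  [[1, -36, 26, 10, 0, 0, 0.1], [1, -72, 52, 30, 0, 0, 0.2], [1, -108, 79, 50, 0, 0, 0.3], [1, -140, 102, 70, 0, 0, 0.4], [1, -155, 113, 90, 0, 0, 0.465]],
])

```text
time_s: 1.6
tcp_pos: [0.5689, -0.0474, 0.1423]
ee_rot: [[-0.996, 0.088, 0.0], [0.088, 0.996, 0.0], [-0.0, 0.0, -1.0]]
wrist_force: [-0.7, -0.5, -0.1]
gripper_width: 0.004
gripper_force: 0.0
```

```bash
python3 - <<'E'
from station import r
from h import *
c=r.capture('wrist');cv2.imwrite('pics/w1.png',c['pixels'][:,:,::-1])
s=r.sense();print(s['tcp_pos'],s['wrist_force'])
for p in([.6832,-.0598],[.6254,-.0548],[.5676,-.0498],[.5098,-.0448]):
    q=c['R']@np.array(p+[.064])+c['t'];print((c['camera_matrix']@q/q[2])[:2].round(1))
E
```

```text
[ 0.56769386 -0.04647556  0.13850919] [ 0.98511344  0.69763382 -2.3286602 ]
[310.  435.1]
[309.8 351.7]
[309.6 258.1]
[309.3 152.4]
```

View pics/w1.png

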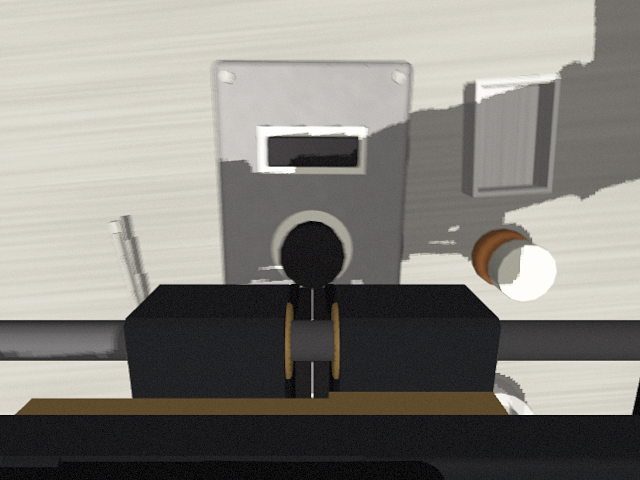

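The wrist view shows the large key at (312,253) and the bar at (313,152). Both are within 2 mm of prediction, and the shut fingertips are above the large key. Descending.

Call:
servo_tool([
  [[1, 0, 0, 15, 0, 0, 0], [1, 0, 0, 35, 0, 0, 0], [1, 0, 0, 50, 0, 0, 0], [1, 0, 0, 56, 0, 0, 0], [1, 0, 0, 56, 0, 0, 0]],
])

```text
time_s: 2.15
tcp_pos: [0.5668, -0.0505, 0.0867]
ee_rot: [[-0.996, 0.087, -0.002], [0.087, 0.996, -0.0], [0.002, -0.001, -1.0]]
wrist_force: [-0.4, -0.1, -0.9]
gripper_width: 0.004
gripper_force: 0.0
```

Call:
servo_tool([
  [[1, 0, 0, 1, 0, 0, 0], [1, 0, 0, 2, 0, 0, 0], [1, 0, 0, 3, 0, 0, 0], [1, 0, 0, 4, 0, 0, 0], [1, 0, 0, 5, 0, 0, 0]],
])

```text
time_s: 2.65
tcp_pos: [0.5677, -0.0501, 0.0827]
ee_rot: [[-0.996, 0.087, 0.0], [0.087, 0.996, 0.0], [-0.0, 0.0, -1.0]]
wrist_force: [-0.3, -0.3, -0.0]
gripper_width: 0.004
gripper_force: 0.0
```

Call:
servo_tool([
  [[1, 0, 0, 2, 0, 0, 0], [1, 0, 0, 4, 0, 0, 0], [1, 0, 0, 6, 0, 0, 0], [1, 0, 0, 8, 0, 0, 0], [1, 0, 0, 10, 0, 0, 0]],
])

```text
time_s: 3.15
tcp_pos: [0.5675, -0.0502, 0.0726]
ee_rot: [[-0.996, 0.087, -0.0], [0.087, 0.996, -0.0], [0.0, -0.0, -1.0]]
wrist_force: [-1.1, 0.1, 2.3]
gripper_width: 0.006
gripper_force: 1.2
```

Call:
servo_tool([
  [[1, 0, 0, 1, 0, 0, 0], [1, 0, 0, 2, 0, 0, 0], [1, 0, 0, 3, 0, 0, 0], [1, 0, 0, 3, 0, 0, 0], [1, 0, 0, 3, 0, 0, 0]],
])

```text
time_s: 3.65
tcp_pos: [0.5675, -0.0502, 0.0695]
ee_rot: [[-0.996, 0.087, -0.0], [0.087, 0.996, 0.0], [0.0, 0.0, -1.0]]
wrist_force: [-0.8, -0.0, 1.7]
gripper_width: 0.008
gripper_force: 0.6
```

Contact at about 2.5 N as expected. I'll continue until the force climbs.

Call:
servo_tool([
  [[1, 0, 0, 0.5, 0, 0, 0], [1, 0, 0, 1, 0, 0, 0], [1, 0, 0, 1.5, 0, 0, 0], [1, 0, 0, 2, 0, 0, 0], [1, 0, 0, 2.5, 0, 0, 0]],
])

```text
time_s: 4.15
tcp_pos: [0.5675, -0.0502, 0.0671]
ee_rot: [[-0.996, 0.087, -0.0], [0.087, 0.996, -0.0], [0.0, -0.0, -1.0]]
wrist_force: [-1.5, -0.6, 3.0]
gripper_width: 0.009
gripper_force: 1.9
```

Call:
servo_tool([
  [[1, 0, 0, 0.2, 0, 0, 0], [1, 0, 0, 0.4, 0, 0, 0], [1, 0, 0, 0.6, 0, 0, 0], [1, 0, 0, 0.6, 0, 0, 0], [1, 0, 0, 0.6, 0, 0, 0]],
])

```text
time_s: 4.65
tcp_pos: [0.5676, -0.0502, 0.0666]
ee_rot: [[-0.996, 0.087, 0.0], [0.087, 0.996, -0.0], [-0.0, 0.0, -1.0]]
wrist_force: [-2.8, 0.8, 4.6]
gripper_width: 0.006
gripper_force: 2.5
```

Call:
servo_tool([
  [[1, 0, 0, 0.2, 0, 0, 0], [1, 0, 0, 0.4, 0, 0, 0], [1, 0, 0, 0.6, 0, 0, 0], [1, 0, 0, 0.6, 0, 0, 0], [1, 0, 0, 0.6, 0, 0, 0]],
])

```text
time_s: 5.15
tcp_pos: [0.5676, -0.0502, 0.0661]
ee_rot: [[-0.996, 0.087, 0.0], [0.087, 0.996, -0.0], [-0.0, -0.0, -1.0]]
wrist_force: [-3.0, 0.4, 6.0]
gripper_width: 0.005
gripper_force: 3.0
```

Call:
servo_tool([
  [[1, 0, 0, -5, 0, 0, 0], [1, 0, 0, -12, 0, 0, 0], [1, 0, 0, -20, 0, 0, 0], [1, 10, 0, -24, 0, 0, 0], [1, 25, 0, -24, 0, 0, 0]],
])

```text
time_s: 5.65
tcp_pos: [0.5429, -0.0479, 0.0906]
ee_rot: [[-0.996, 0.087, 0.002], [0.087, 0.996, 0.0], [-0.002, 0.001, -1.0]]
wrist_force: [0.5, -0.7, 0.5]
gripper_width: 0.007
gripper_force: 0.0
```

Call:
servo_tool([
  [[1, 15, 0, 0, 0, 0, 0], [1, 26, 0, 0, 0, 0, 0], [1, 32, 0, 0, 0, 0, 0], [1, 33, 0, 0, 0, 0, 0], [1, 33, 0, 0, 0, 0, 0]],
])

```text
time_s: 6.15
tcp_pos: [0.5101, -0.045, 0.0901]
ee_rot: [[-0.996, 0.087, 0.001], [0.087, 0.996, 0.0], [-0.001, 0.0, -1.0]]
wrist_force: [0.6, -0.6, -0.3]
gripper_width: 0.007
gripper_force: 0.0
```

```bash
python3 - <<'E'
from station import r
from h import *
c=r.capture('top');im=c['pixels'][:,:,::-1]
w=r.capture('scene');a=cv2.resize(im[130:330,270:490],(440,400));b=cv2.resize(w['pixels'][180:310,140:400,::-1],(800,400))[:, :800]
cv2.imwrite('pics/c2.png',cv2.resize(np.hstack([a[:, :360],b]),(800,276)))
print(r.sense()['tcp_pos'],r.sense()['wrist_force'])
E
```

```text
[ 0.51039048 -0.04505152  0.08990461] [ 0.36465355  0.40474585 -0.257065  ]
```

View pics/c2.png

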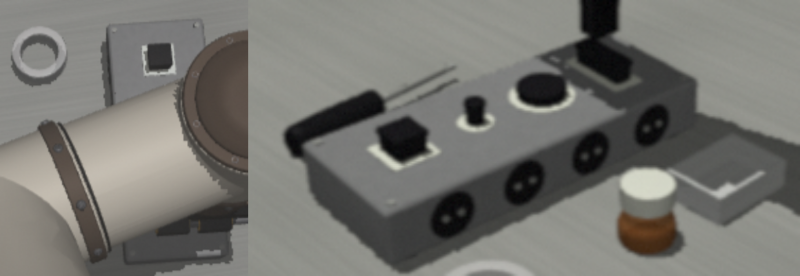

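In the scene crop the large key now sits low, the box and bystanders look unmoved, and the fingertips are over the bar key. Pressing the bar.

Call:
servo_tool([
  [[1, 0, 0, 4, 0, 0, 0], [1, 0, 0, 8, 0, 0, 0], [1, 0, 0, 11, 0, 0, 0], [1, 0, 0, 12.5, 0, 0, 0], [1, 0, 0, 14, 0, 0, 0]],
])

```text
time_s: 6.75
tcp_pos: [0.5098, -0.0451, 0.0755]
ee_rot: [[-0.996, 0.087, -0.0], [0.087, 0.996, -0.0], [0.0, -0.0, -1.0]]
wrist_force: [0.2, -0.2, 0.1]
gripper_width: 0.008
gripper_force: 0.0
```

Call:
servo_tool([
  [[1, 0, 0, 1.5, 0, 0, 0], [1, 0, 0, 3, 0, 0, 0], [1, 0, 0, 4.5, 0, 0, 0], [1, 0, 0, 6, 0, 0, 0], [1, 0, 0, 7, 0, 0, 0]],
])

```text
time_s: 7.25
tcp_pos: [0.5098, -0.0451, 0.0688]
ee_rot: [[-0.996, 0.087, 0.0], [0.087, 0.996, -0.0], [-0.0, -0.0, -1.0]]
wrist_force: [-1.3, 0.1, 2.4]
gripper_width: 0.009
gripper_force: 1.2
```

Call:
servo_tool([
  [[1, 0, 0, 0.5, 0, 0, 0], [1, 0, 0, 1, 0, 0, 0], [1, 0, 0, 1.5, 0, 0, 0], [1, 0, 0, 2, 0, 0, 0], [1, 0, 0, 2, 0, 0, 0]],
])

```text
time_s: 7.75
tcp_pos: [0.5098, -0.0451, 0.067]
ee_rot: [[-0.996, 0.087, 0.0], [0.087, 0.996, -0.0], [-0.0, -0.0, -1.0]]
wrist_force: [-2.1, 1.1, 4.1]
gripper_width: 0.006
gripper_force: 2.0
```

Call:
servo_tool([
  [[1, 0, 0, 0.3, 0, 0, 0], [1, 0, 0, 0.6, 0, 0, 0], [1, 0, 0, 0.8, 0, 0, 0], [1, 0, 0, 0.8, 0, 0, 0], [1, 0, 0, 0.8, 0, 0, 0]],
])

```text
time_s: 8.25
tcp_pos: [0.5098, -0.0451, 0.0663]
ee_rot: [[-0.996, 0.087, 0.0], [0.087, 0.996, -0.0], [-0.0, -0.0, -1.0]]
wrist_force: [-1.3, -0.7, 6.3]
gripper_width: 0.007
gripper_force: 2.8
```

Call:
servo_tool([
  [[1, 0, 0, -6, 0, 0, 0], [1, 0, 0, -18, 0, 0, 0], [1, 0, 0, -30, 0, 0, 0], [1, -10, 0, -40, 0, 0, 0], [1, -34, 0, -45, 0, 0, 0]],
])

```text
time_s: 8.75
tcp_pos: [0.5434, -0.0479, 0.1132]
ee_rot: [[-0.996, 0.087, 0.002], [0.087, 0.996, 0.001], [-0.002, 0.001, -1.0]]
wrist_force: [0.9, -0.0, -0.2]
gripper_width: 0.01
gripper_force: 0.0
```

Call:
servo_tool([
  [[1, -35, 0, 0, 0, 0, 0], [1, -75, 0, 0, 0, 0, 0], [1, -115, 0, 0, 0, 0, 0], [1, -135, 0, 0, 0, 0, 0], [1, -140, 0, 0, 0, 0, 0]],
])

```text
time_s: 9.25
tcp_pos: [0.6852, -0.0605, 0.1112]
ee_rot: [[-0.996, 0.088, 0.001], [0.088, 0.996, 0.0], [-0.001, 0.0, -1.0]]
wrist_force: [-0.7, 0.0, 0.7]
gripper_width: 0.002
gripper_force: 0.0
```

Call:
servo_tool([
  [[1, 0, 0, 5, 0, 0, 0], [1, 0, 0, 12, 0, 0, 0], [1, 0, 0, 18, 0, 0, 0], [1, 0, 0, 20, 0, 0, 0], [1, 0, 0, 20, 0, 0, 0]],
])

```text
time_s: 9.75
tcp_pos: [0.6823, -0.0602, 0.0907]
ee_rot: [[-0.996, 0.087, -0.001], [0.087, 0.996, -0.0], [0.001, -0.0, -1.0]]
wrist_force: [-0.6, -0.3, 0.5]
gripper_width: 0.005
gripper_force: 0.0
```

```bash
python3 - <<'E'
from station import r
from h import *
c=r.capture('wrist');cv2.imwrite('pics/w3.png',c['pixels'][:,:,::-1])
s=r.sense();print(s['tcp_pos'],s['wrist_force'])
for p in([.6832,-.0598,.064],[.6254,-.0548,.064],[.5676,-.0498,.056],[.5098,-.0448,.056]):
    q=c['R']@np.array(p)+c['t'];print((c['camera_matrix']@q/q[2])[:2].round(1))
E
```

```text
[ 0.68279353 -0.06021354  0.09109099] [ 0.0675849   0.24183281 -0.50900294]
[315.7 294.9]
[316.  162.4]
[316.1  11.8]
[ 316.5 -165.9]
```

View pics/w3.png

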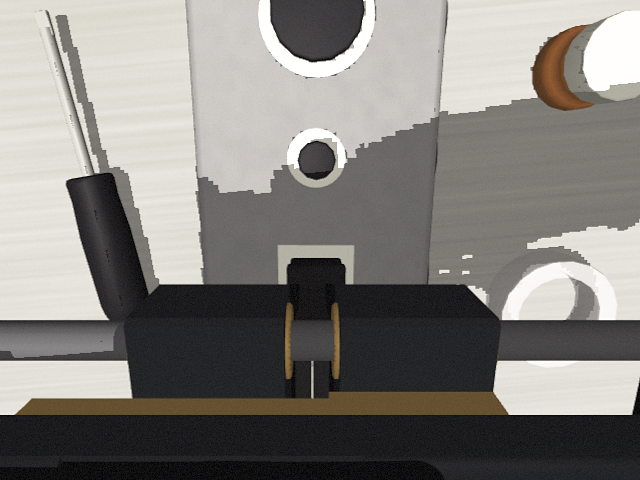

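The small key is at (316,160), against a prediction of (316,162), so the box hasn't moved. The fingertips are over the square key. Pressing it.

Call:
servo_tool([
  [[1, 0, 0, 4, 0, 0, 0], [1, 0, 0, 8, 0, 0, 0], [1, 0, 0, 12, 0, 0, 0], [1, 0, 0, 14, 0, 0, 0], [1, 0, 0, 15.5, 0, 0, 0]],
])

```text
time_s: 10.3
tcp_pos: [0.6829, -0.0603, 0.0752]
ee_rot: [[-0.996, 0.087, -0.001], [0.087, 0.996, -0.0], [0.001, -0.0, -1.0]]
wrist_force: [-1.2, 2.0, 1.8]
gripper_width: 0.007
gripper_force: 1.2
```

Call:
servo_tool([
  [[1, 0, 0, 1.5, 0, 0, 0], [1, 0, 0, 3, 0, 0, 0], [1, 0, 0, 4.5, 0, 0, 0], [1, 0, 0, 6, 0, 0, 0], [1, 0, 0, 7, 0, 0, 0]],
])

```text
time_s: 10.8
tcp_pos: [0.6829, -0.0603, 0.0685]
ee_rot: [[-0.996, 0.087, -0.0], [0.087, 0.996, -0.0], [0.0, -0.0, -1.0]]
wrist_force: [-1.5, 1.3, 2.4]
gripper_width: 0.002
gripper_force: 1.2
```

Call:
servo_tool([
  [[1, 0, 0, 0.4, 0, 0, 0], [1, 0, 0, 0.8, 0, 0, 0], [1, 0, 0, 1.2, 0, 0, 0], [1, 0, 0, 1.5, 0, 0, 0], [1, 0, 0, 1.5, 0, 0, 0]],
])

```text
time_s: 11.3
tcp_pos: [0.6832, -0.0603, 0.0673]
ee_rot: [[-0.996, 0.087, 0.0], [0.087, 0.996, -0.0], [-0.0, -0.0, -1.0]]
wrist_force: [-2.3, 0.0, 2.2]
gripper_width: 0.008
gripper_force: 1.7
```

Call:
servo_tool([
  [[1, 0, 0, 0.3, 0, 0, 0], [1, 0, 0, 0.6, 0, 0, 0], [1, 0, 0, 0.9, 0, 0, 0], [1, 0, 0, 1.1, 0, 0, 0], [1, 0, 0, 1.1, 0, 0, 0]],
])

```text
time_s: 11.8
tcp_pos: [0.6832, -0.0603, 0.0664]
ee_rot: [[-0.996, 0.087, 0.0], [0.087, 0.996, -0.0], [-0.0, -0.0, -1.0]]
wrist_force: [-2.6, 0.2, 5.1]
gripper_width: 0.002
gripper_force: 2.8
```

Call:
servo_tool([
  [[1, 0, 0, 0.2, 0, 0, 0], [1, 0, 0, 0.4, 0, 0, 0], [1, 0, 0, 0.4, 0, 0, 0], [1, 0, 0, 0.4, 0, 0, 0], [1, 0, 0, 0.4, 0, 0, 0]],
])

```text
time_s: 12.3
tcp_pos: [0.6832, -0.0603, 0.0662]
ee_rot: [[-0.996, 0.087, 0.0], [0.087, 0.996, -0.0], [-0.0, -0.0, -1.0]]
wrist_force: [-2.8, 0.7, 6.2]
gripper_width: 0.004
gripper_force: 3.0
```

Call:
servo_tool([
  [[1, 0, 0, -6, 0, 0, 0], [1, 0, 0, -20, 0, 0, 0], [1, 0, 0, -45, 0, 0, 0], [1, 0, 0, -80, 0, 0, 0], [1, 0, 0, -115, 0, 0, 0]],
])

```text
time_s: 12.8
tcp_pos: [0.6833, -0.0602, 0.182]
ee_rot: [[-0.996, 0.087, 0.0], [0.087, 0.996, 0.0], [-0.0, 0.0, -1.0]]
wrist_force: [0.0, 1.0, -0.3]
gripper_width: 0.005
gripper_force: 0.0
```

Call:
servo_tool([
  [[1, -10, -35, -10, 0, 0, 0], [1, -10, -75, -10, 0, 0, 0], [1, -10, -115, -10, 0, 0, 0], [1, -10, -155, -10, 0, 0, 0], [1, -10, -190, -10, 0, 0, 0]],
])

```text
time_s: 13.3
tcp_pos: [0.6766, -0.2523, 0.1913]
ee_rot: [[-0.996, 0.088, 0.002], [0.088, 0.996, -0.0], [-0.002, -0.0, -1.0]]
wrist_force: [0.6, -0.0, -0.3]
gripper_width: 0.002
gripper_force: 0.0
```

Call:
servo_tool([
  [[1, 0, -30, 0, 0, 0, 0], [1, 0, -55, 0, 0, 0, 0], [1, 0, -60, 0, 0, 0, 0], [1, 0, -60, 0, 0, 0, 0], [1, 0, -60, 0, 0, 0, 0]],
])

```text
time_s: 13.8
tcp_pos: [0.6716, -0.3094, 0.1908]
ee_rot: [[-0.996, 0.087, 0.001], [0.087, 0.996, 0.0], [-0.001, 0.0, -1.0]]
wrist_force: [-0.5, 0.8, 0.5]
gripper_width: 0.0
gripper_force: 0.0
```

```bash
python3 - <<'E'
from station import r
import cv2,numpy as np,pickle
a=r.capture('top')['pixels'];b=r.capture('scene')['pixels']
d=pickle.load(open('scene.pkl','rb'))['pixels']
z=lambda i:cv2.resize(i[180:310,140:400,::-1],(400,200))
cv2.imwrite('pics/f.png',np.vstack([np.hstack([z(d),z(b)]),cv2.resize(a[120:340,200:640,::-1],(800,400))]))
E
```

```text
(no output)
```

View pics/f.png

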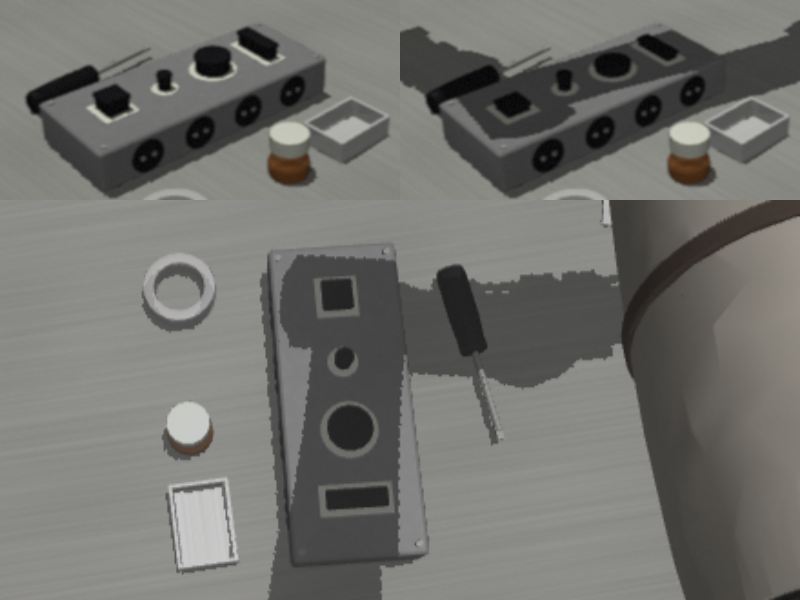

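Before and after, the square, large round and bar keys are all low, the small round key still stands tall, and the box and bystanders are in place.

```bash
python3 -c "
from station import r
print(r.finish_job())"
```

```text
the job is handed in; nothing more can be done
None
```

I pressed the large round, bar and square keys fully in, in that order, with at most about 6 N of downward force measured. In the final pictures the small round key is still up and nothing around the box has visibly moved; the job was handed in at about 14 s, and no verdict came back.

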